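Latch both mask blades of the darkroom light box

TASK

Set the masking gate on the light box to its narrow format: with the fingertips push each of the two sprung mask blades in towards the window by its raised lip, well past its stop pin, and let go, so that it springs back and latches against the pin at its mid position. Finish with both blades latched; leave the glass carriers, the lens wrench and the print tong where they are.

Things in the scene. Friction and masses are not known exactly. Their poses are not given: they have to be found in the camera images.
- gate: light box: grey steel, 170 mm (x) by 300 mm (y) by 60 mm high, fixed. Origin under its centre, z up. On top a white window 100 by 92 mm and two steel mask blades sliding along y from either end, each with a raised lip, between aluminium rails (x = -62 and +62 mm, tops 70 mm above the counter). Two sprung brass stop pins (tops 71 mm) in the rails work by themselves.
- left_lip (a point): middle of the top edge of the left mask blade's steel lip, on its outer vertical face (looks away from the window; push here). Lip 90 mm wide; top 96 mm, foot 66 mm above the counter; behind the face it slopes down to the window: a wedge, not to be pinched. Home: +98 mm along the gate's y; moves with the blade. Outside it the box top is bare for 50 mm. Push with fingertips 72 to 85 mm above the counter.
- left_blade (a joint): travel (m) of the left (+y) blade: 0 home, window uncovered; grows as pushed to the window's middle, along the gate's -y; 0.036 end stop. A spring returns it (2.5 N at home, 6.5 N at the end; up to 12 N passing the pin). Once beyond 0.023 the pin springs in behind its tooth: released, it returns to about 0.0215 and stays latched; released earlier, back to 0. Pushing again does no harm.
- right_lip (a point): middle of the top edge of the right mask blade's steel lip, on its outer vertical face (looks away from the window; push here). Lip 90 mm wide; top 96 mm, foot 66 mm above the counter; behind the face it slopes down to the window: a wedge, not to be pinched. Home: -98 mm along the gate's y; moves with the blade. Outside it the box top is bare for 50 mm. Push with fingertips 72 to 85 mm above the counter.
- right_blade (a joint): travel (m) of the right (-y) blade: 0 home, window uncovered; grows as pushed to the window's middle, along the gate's +y; 0.036 end stop. A spring returns it (2.5 N at home, 6.5 N at the end; up to 12 N passing the pin). Once beyond 0.023 the pin springs in behind its tooth: released, it returns to about 0.0215 and stays latched; released earlier, back to 0. Pushing again does no harm.
- stand: slotted wooden stand, 131 mm (x) by 112 mm (y) by 45 mm high, fixed; holds the three glass carriers. Origin under its centre. Bystander.
- timer: heavy dark steel timer housing with a round white dial and a carrying handle, 110 by 150 mm, 160 mm high, fixed. Origin under its centre. Bystander.
- wrench: chrome lens wrench, 130 mm bar along its y with two prongs along +x, 10 mm high, lying loose. Origin under the bar's centre. Bystander.
- tong: red plastic print tong, 210 mm long along its x, about 40 mm wide, 12 mm high, lying loose. Origin under its middle. Bystander.
- carrier0: first glass negative carrier, a steel-framed glass plate 6 by 100 by 95 mm standing loose in the stand, its top 105 mm above the counter. Origin at the middle of its lower edge. Bystander.
- carrier1: second glass negative carrier, a steel-framed glass plate 6 by 100 by 95 mm standing loose in the stand, its top 105 mm above the counter. Origin at the middle of its lower edge. Bystander.
- carrier2: third glass negative carrier, a steel-framed glass plate 6 by 100 by 95 mm standing loose in the stand, its top 105 mm above the counter. Origin at the middle of its lower edge. Bystander.

How it is judged (in metres and radians):
At the end, for the whole second after the job is handed in: Both blades rest latched at mid position (joint values 0.019 to 0.025, slower than 50 mm/s), and the carriers, wrench and tong are within 15 mm of where they stood (value of joint left_blade between 0.019 and 0.025 m and velocity of joint left_blade between -0.05 and 0.05 m/s and value of joint right_blade between 0.019 and 0.025 m and velocity of joint right_blade between -0.05 and 0.05 m/s and distance of each of carrier0, carrier1, carrier2, wrench, tong from where it was at the start of the episode below 0.015 m); the robot touches nothing.
It fails at once if the carrier0 is lifted or moved more than 15 mm (distance of carrier0 from where it was at the start of the episode above 0.015 m).
It fails at once if the carrier1 is lifted or moved more than 15 mm (distance of carrier1 from where it was at the start of the episode above 0.015 m).
It fails at once if the carrier2 is lifted or moved more than 15 mm (distance of carrier2 from where it was at the start of the episode above 0.015 m).
It fails at once if the wrench is lifted or moved more than 15 mm (distance of wrench from where it was at the start of the episode above 0.015 m).
It fails at once if the tong is lifted or moved more than 15 mm (distance of tong from where it was at the start of the episode above 0.015 m).
It also fails if it takes over 45 s, if anything falls off the work surface, if the arm or the gripper's body presses on something with over 40 N, if the wrist force passes 120 N, or if a joint passes its speed limit or range.

ROBOT

A 6-joint arm with a two-finger parallel gripper is mounted at the origin on the work surface. World frame = base frame: x ahead of the robot, y to its left, z up, the work surface at z = 0. Lengths are in mm, angles in rad, forces in N, time in s.
With the tool pointing down it reaches from about 275 to 725 mm from the base axis. Payload 15.9 kg.
Tool frame: the origin (TCP) lies midway between the tips of the shut fingers; the grasp point (between the pads) lies 19 mm behind it; x points along the fingers, y is the direction in which the jaws open and shut, and the axes are right-handed (so a half turn about x gives the same grasp; the last joint's range is limited). The gripper opens to 85 mm and grips with 20 to 120 N. Pads are 22 mm wide; open, the fingers measure 114 mm over their backs; the gripper's body (76 mm by 85 mm) begins 54 mm behind the grasp point. The pads swing forward as they close: fully open they stand 13 mm farther back than shut.
Start: joints at [-1.331, 0.213, -0.034, 1.323, 0, 1.571], TCP at [118.749, -485.679, 231.306] pointing down, gripper open.
Joint ranges: [-2.98, 2.98], [-0.74, 1.72], [-1.14, 1.35], [-2.1, 2.04], [-1.57, 1.44], [-3.14, 3.14]. Speed limits (rad/s): [1.89, 1.89, 2.39, 2.57, 3.14, 3.14].

INTERFACE

Orientations are given as a unit quaternion [x, y, z, w].
In Python, from plant import env gives the robot as it stands.
- The arm moves only by the tool send_rows, never from a script. Its argument "increments" is a list of rows, each a list of 7 numbers: the shift along the tool's x, y, z in cm, then the turn, a rotation vector about the tool's x, y, z in rad, then the opening, from 0 (shut) to 1 (fully open). In form: [[dx, dy, dz, rx, ry, rz, jaw], ...]. A call has 1 to 8 rows; each row shifts and turns the commanded pose from where the row before left it, along the tool's axes as they then stand; what a row does not reach is not made up. A row lasts 1/12 s, in which the tool goes at most 41.7 mm and 7.16 degrees, less where a joint would pass 70% of its speed; a pose out of reach is approached as far as the arm can. A call is refused whole if a number of a shift passes 4.17 or a number of a turn 0.125, either way. A call with a gripper value outside its range is refused whole. The fingers move at their own pace and stop on an object; the grip force is fixed at half the most. Time passes only in rows, so rows that do not move let the fingers close. It gives the time, the measured TCP pose, the force and the opening at its end, in the units of the state.
- env.get_obs(): the state, without advancing time (a new reading comes with each control period).
- env.camera(name): name is "scene" or "top"; returns a dict with "frame" (420x560x3 uint8, red, green, blue), "range_z" (420x560 float32, mm along the optical axis (not along the pixel's ray), 0 where there is no reading), "fx", "fy", "cx", "cy" (pixels), "R" (3x3) and "t" (3): a world point X has camera coordinates R X + t. Camera axes: x right, y down, z forward; pixel columns grow to the right and rows downward; lengths in mm; the calibration is good to about 2 mm. A picture is of the moment at which its call begins.
- env.sign_off(): hands the job in, once; it reports no verdict.
The state is a dict: "time": time; "qpos": joint angles; "dq": joint speeds; "tau": joint torques, N m; "tcp_pos": TCP position; "tool_rot": TCP orientation; "force": force on the tool from outside, world axes, zero at the start; "wrist_torque": the same for the moment, N m; "width": finger opening in mm.
Only numpy, scipy, OpenCV 4.12 (cv2) and the standard library are available. Lean on these libraries where they do the work, as an engineer would, in place of code of your own. Each camera call takes 0.05 s, during which the arm holds its last target. There are 200 camera calls.

## Working session

There is one attempt and no reset: what is moved stays moved. The work goes in short steps, Python scripts to look and compute and a tool call to move; the robot and the scene stay as the last step left them, time stands still between calls to the robot, and variables do not carry over. Pictures are saved under pics/ and viewed, about 8 in all and at most 12, crops included, and the job is handed in when it is done.

Besides the shell and the picture viewer there is one more tool, called after ">>>" by a JSON object that holds its "method" and its "body". send_rows: Moves the arm, as the interface text tells. Its arguments: {"type":"object","properties":{"increments":{"type":"array","items":{"type":"array","items":{"type":"number"}}}},"required":["increments"]}

```bash
mkdir -p pics
cat > h.py <<'E'
import numpy as np,cv2
from plant import env
def pts(c):
    z=c["range_z"].astype(float);v,u=np.mgrid[:z.shape[0],:z.shape[1]]
    P=np.stack([(u-c["cx"])/c["fx"]*z,(v-c["cy"])/c["fy"]*z,z],-1)
    W=(P-np.array(c["t"]))@np.array(c["R"]); W[z==0]=np.nan
    return W
E
python3 - <<'E'
from h import *
o=env.get_obs();print({k:np.round(v,3) for k,v in o.items()})
for n in("top","scene"):
    c=env.camera(n);cv2.imwrite(f"pics/{n}0.png",c["frame"][:,:,::-1]);W=pts(c);np.save(n+"0.npy",W)
    print(n,c["R"],c["t"],c["fx"])
E
```

```text
{'time': np.float64(0.0), 'qpos': array([-1.331,  0.213, -0.035,  1.323, -0.   ,  1.571]), 'dq': array([ 0.001,  0.002, -0.001,  0.001,  0.003,  0.001]), 'tau': array([ 3.0000e-03, -6.8616e+01,  4.8712e+01,  1.7000e-02,  0.0000e+00,
       -0.0000e+00]), 'tcp_pos': array([ 118.672, -485.388,  230.822]), 'tool_rot': array([-0.702, -0.085,  0.702, -0.084]), 'force': array([ 0.384,  0.053, -0.239]), 'wrist_torque': array([-0.034, -0.001, -0.004]), 'width': np.float64(85.64)}
top [[ 0.00445729 -0.99998802  0.00202508]
 [-0.99520803 -0.00463378 -0.09767041]
 [ 0.09767863 -0.00158003 -0.99521676]] [  -3.68676422  533.04307752 1282.45926906] 528.771630017288
scene [[ 0.13161035  0.99129739  0.00286311]
 [ 0.83005095 -0.10862246 -0.54700693]
 [-0.54193554  0.0743683  -0.83712318]] [ -50.96815453 -387.69525313 1931.55821459] 539.6608986778355
```

View pics/top0.png

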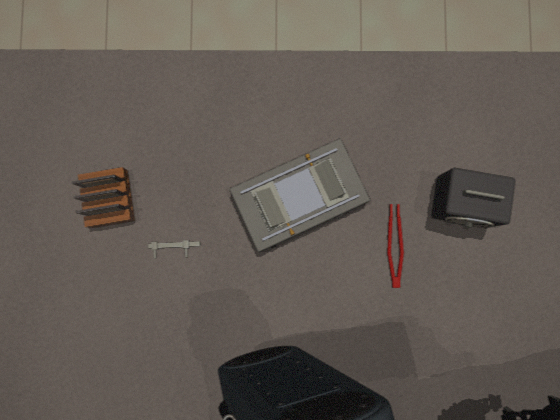

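View pics/scene0.png

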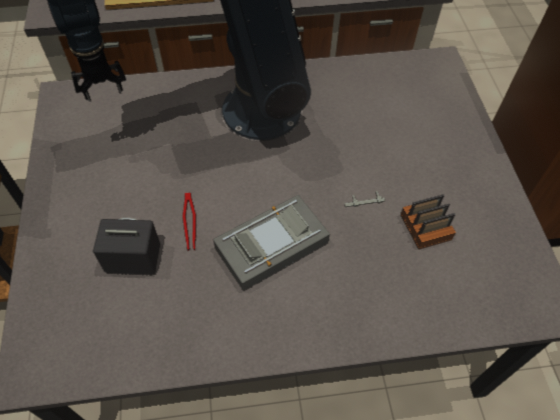

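The top view shows the gate at about (300,195) with its lips near (262,210) and (338,178). The tong is at (396,245), the timer at (475,198), the wrench at (175,245) and the stand at (103,198). Next I'll measure the gate.

Run:
```python
from h import *
W=np.load("top0.npy")
sub=np.zeros(W.shape[:2],bool);sub[125:265,220:380]=1
m=sub&(W[...,2]>40)
r=cv2.minAreaRect(W[m][:,:2].astype(np.float32));print("box",r,m.sum())
q=W[sub&(W[...,2]>54)&(W[...,2]<66)];r=cv2.minAreaRect(q[:,:2].astype(np.float32));print("top",r,np.median(q[:,2]))
c=np.array(r[0]);bp=cv2.boxPoints(r)
e=max([bp[1]-bp[0],bp[2]-bp[1]],key=np.linalg.norm);y=e/np.linalg.norm(e);y*=np.sign(y[1]);x=np.array([y[1],-y[0]])
print("y axis",y,"ang",np.arctan2(y[1],y[0]))
Ws=np.load("scene0.npy")
for n,A in(("top",W),("scene",Ws)):
    d=A[...,:2]-c;lx=d@x;ly=d@y
    k=(abs(lx)<90)&(abs(ly)<155)&(A[...,2]>50)&(A[...,2]<110)
    print(n,"all",np.percentile(lx[k],[1,99]),np.percentile(ly[k],[1,99]))
    for s in(1,-1):
        h=k&(A[...,2]>86)&(s*ly>0)&(abs(lx)<55)
        print(s,h.sum(),"lx",np.percentile(lx[h],[2,98]).round(1),"ly",np.percentile(ly[h],[2,50,98]).round(1),"z",np.percentile(A[h][:,2],[50,98]).round(1))
for nm,(v0,v1,u0,u1) in dict(tong=(195,295,380,412),timer=(160,240,428,520),wrench=(230,260,140,205)).items():
    B=W[v0:v1,u0:u1].reshape(-1,3);B=B[B[:,2]>6];print(nm,np.percentile(B,[2,98],axis=0).round())
```

```text
box ((564.0162353515625, -37.948272705078125), (173.88450622558594, 300.5719909667969), 24.952163696289062) 8619
top ((565.4755249023438, -36.97282409667969), (170.2813262939453, 299.9414978027344), 25.03571891784668) 60.43425959771607
y axis [-0.42318326  0.9060442 ] ang 2.0077522
top all [-83.56825924  82.64240259] [-146.19091461  146.95904491]
1 229 lx [-43.  43.] ly [82.1 91.  97.8] z [91.3 99. ]
-1 250 lx [-43.9  42.6] ly [-97.5 -90.4 -80.7] z [91.4 99.5]
scene all [-82.5360474   85.12368067] [-146.916085    146.63154144]
1 166 lx [-43.2  44.8] ly [78.7 91.7 99.2] z [91.7 99.4]
-1 153 lx [-43.   43.3] ly [-97.3 -90.6 -78.9] z [ 91.9 100.3]
tong [[ 344. -296.    6.]
 [ 545. -258.   16.]]
timer [[ 491. -517.   21.]
 [ 613. -368.  157.]]
wrench [[413. 213.   6.]
 [468. 336.  14.]]
```

```bash
cat >> h.py <<'E'
from scipy.spatial.transform import Rotation as Ro
C=np.array([565,-37.,0]);g=np.array([-.423,.906,0]);gx=np.array([.906,.423,0])
def st():
    o=env.get_obs();R=Ro.from_quat(o["tool_rot"]).as_matrix();d=o["tcp_pos"]-C
    print("t",o["time"],"local",(d@gx).round(1),(d@g).round(1),o["tcp_pos"][2].round(1),"F gx,g,z",np.round([o["force"]@gx,o["force"]@g,o["force"][2]],1),"w",o["width"].round(1),"q",o["qpos"].round(2))
    return o,R
def to(lx,ly,z,R=None):
    o,R0=st();R=R0 if R is None else R
    print("delta cm tool",(R.T@(C+gx*lx+g*ly+[0,0,z]-o["tcp_pos"])/10).round(2))
E
python3 - <<'E'
from h import *
o,R=st();print(R.round(3))
for n,a in(("y",g),("z",g),("-z",-g),("-y",-g)):
    i={"y":1,"z":2}[n[-1]];ang=np.arctan2(np.cross(R[:,i],a)@R[:,0],R[:,i]@a);print(n,"rot about tool x",ang)
    R2=R@Ro.from_rotvec([ang,0,0]).as_matrix();to(0,-135,200,R2)
E
```

```text
Traceback (most recent call last):
  File "h.py", line 12, in st
    print("t",o["time"],"local",(d@gx).round(1),(d@g).round(1),o["tcp_pos"][2].round(1),"F gx,g,z",np.round([o["force"]@gx,o["force"]@g,o["force"][2]],1),"w",o["width"].round(1),"q",o["qpos"].round(2))
                                                                                                                                                              ^^^^^^^^^^^^^^^^
AttributeError: 'float' object has no attribute 'round'
```

```bash
sed -i 's/o\["width"\].round(1)/np.round(o["width"],1)/' h.py
python3 - <<'E'
from h import *
o,R=st();print(R.round(3))
for n,a in(("y",g),("z",g),("-z",-g),("-y",-g)):
    i={"y":1,"z":2}[n[-1]];ang=np.arctan2(np.cross(R[:,i],a)@R[:,0],R[:,i]@a);print(n,"rot about tool x",ang)
    R2=R@Ro.from_rotvec([ang,0,0]).as_matrix();to(0,-135,200,R2)
E
```

```text
t 0.1 local -594.1 -217.4 230.9 F gx,g,z [-1.1  0.6  0.8] w 85.5 q [-1.33  0.21 -0.03  1.32 -0.    1.57]
[[-0.     0.238 -0.971]
 [ 0.001 -0.971 -0.238]
 [-1.    -0.001  0.   ]]
y rot about tool x 2.944583772687749
t 0.1 local -594.1 -217.4 230.9 F gx,g,z [-1.1  0.6  0.8] w 85.5 q [-1.33  0.21 -0.03  1.32 -0.    1.57]
delta cm tool [ 3.11  8.25 59.41]
z rot about tool x 1.3737874458928525
t 0.1 local -594.1 -217.4 230.9 F gx,g,z [-1.1  0.6  0.8] w 85.5 q [-1.33  0.21 -0.03  1.32 -0.    1.57]
delta cm tool [  3.11 -59.41   8.25]
-z rot about tool x -1.7678052076969406
t 0.1 local -594.1 -217.4 230.9 F gx,g,z [-1.1  0.6  0.8] w 85.5 q [-1.33  0.21 -0.03  1.32 -0.    1.57]
delta cm tool [ 3.11 59.41 -8.25]
-y rot about tool x -0.19700888090204405
t 0.1 local -594.1 -217.4 230.9 F gx,g,z [-1.1  0.6  0.8] w 85.5 q [-1.33  0.21 -0.03  1.32 -0.    1.57]
delta cm tool [  3.11  -8.25 -59.41]
```

>>> {"method": "send_rows", "body": {"increments": [[0,0,0,-0.12,0,0,0],[0,0,0,-0.12,0,0,0],[0,0,0,-0.12,0,0,0],[0,0,0,-0.12,0,0,0],[0,0,0,-0.12,0,0,0],[0,0,0,-0.12,0,0,0],[0,0,0,-0.12,0,0,0],[0,0,0,-0.12,0,0,0]]}}

```text
time: 0.77
tcp_pos: [118.7, -485.5, 231.0]
tool_rot: [0.583, 0.401, -0.582, 0.401]
force: [0.2, -0.2, -0.6]
width: -0.1
```

>>> {"method": "send_rows", "body": {"increments": [[0,0,0,-0.12,0,0,0],[0,0,0,-0.12,0,0,0],[0,0,0,-0.12,0,0,0],[0,0,0,-0.12,0,0,0],[0,0,0,-0.12,0,0,0],[0,0,0,-0.12,0,0,0],[0,0,0,-0.088,0,0,0],[0,0,0,0,0,0,0]]}}

```text
time: 1.43
tcp_pos: [118.7, -485.5, 231.0]
tool_rot: [0.379, 0.597, -0.378, 0.597]
force: [0.2, 0.6, -0.1]
width: -0.1
```

>>> {"method": "send_rows", "body": {"increments": [[0,3.8,-0.5,0,0,0,0],[0,3.8,-0.5,0,0,0,0],[0,3.8,-0.5,0,0,0,0],[0,3.8,-0.5,0,0,0,0],[0,3.8,-0.5,0,0,0,0],[0,3.8,-0.5,0,0,0,0],[0,3.8,-0.5,0,0,0,0],[0,3.8,-0.5,0,0,0,0]]}}

```text
time: 2.1
tcp_pos: [378.6, -319.3, 231.3]
tool_rot: [0.381, 0.596, -0.381, 0.596]
force: [1.1, -0.0, -0.5]
width: 0.2
```

```bash
python3 -c "
from h import *
to(0,-135,150)"
```

```text
t 2.1 local -288.3 -176.9 231.3 F gx,g,z [ 1.  -0.5 -0.5] w 0.2 q [-0.7   0.2  -0.05  1.32 -0.    0.44]
delta cm tool [ 8.13 28.82 -4.3 ]
```

>>> {"method": "send_rows", "body": {"increments": [[0,3.6,-0.53,0,0,0,0],[0,3.6,-0.53,0,0,0,0],[0,3.6,-0.53,0,0,0,0],[0,3.6,-0.53,0,0,0,0],[0,3.6,-0.53,0,0,0,0],[0,3.6,-0.53,0,0,0,0],[0,3.6,-0.53,0,0,0,0],[0,3.6,-0.53,0,0,0,0]]}}

```text
time: 2.77
tcp_pos: [621.4, -159.1, 231.0]
tool_rot: [0.381, 0.596, -0.381, 0.596]
force: [0.5, -0.6, 1.5]
width: -0.2
```

>>> {"method": "send_rows", "body": {"increments": [[3,0,0,0,0,0,0],[3,0,0,0,0,0,0],[0,0,0,0,0,0,0]]}}

```text
time: 3.02
tcp_pos: [618.0, -159.3, 165.2]
tool_rot: [0.379, 0.599, -0.381, 0.593]
force: [-1.4, -0.3, -1.4]
width: 0.1
```

```bash
python3 -c "
from h import *
to(0,-130,78)
c=env.camera('scene');f=c['frame'][150:330,180:360,::-1];cv2.imwrite('pics/s1.png',cv2.resize(f,None,fx=3,fy=3))"
```

```text
t 3.0167 local -3.7 -133.2 165.2 F gx,g,z [-1.4  0.3 -1.4] w 0.1 q [-0.25  0.53  0.26  1.31 -0.    0.88]
delta cm tool [ 8.72  0.43 -0.28]
```

View pics/s1.png

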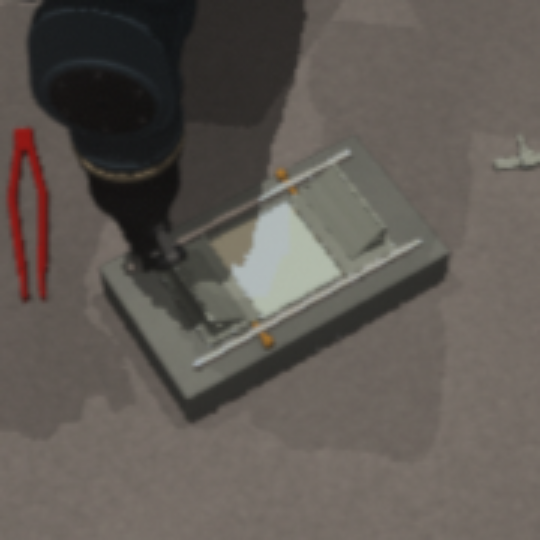

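The gripper is above the box's right end at crop (160,250), outside the right lip. I'll go down and push from here.

>>> {"method": "send_rows", "body": {"increments": [[2.5,0.2,0,0,0,0,0],[2.5,0.2,0,0,0,0,0],[2,0,0,0,0,0,0],[1,0,0,0,0,0,0],[0,0,0,0,0,0,0],[0,0,0,0,0,0,0]]}}

```text
time: 3.57
tcp_pos: [624.2, -159.2, 93.0]
tool_rot: [0.38, 0.596, -0.38, 0.597]
force: [0.2, -0.3, 0.6]
width: -0.3
```

```bash
python3 -c "
from h import *
to(0,-112,78)"
```

```text
t 3.5667 local 2.0 -135.7 93.0 F gx,g,z [ 0.  -0.3  0.6] w -0.3 q [-0.25  0.56  0.13  1.13 -0.    0.89]
delta cm tool [ 1.49 -0.2  -2.38]
```

>>> {"method": "send_rows", "body": {"increments": [[1.4,-0.2,0,0,0,0,0],[0,0,-1.1,0,0,0,0],[0,0,-1.1,0,0,0,0],[0,0,0,0,0,0,0],[0,0,0,0,0,0,0]]}}

```text
time: 3.98
tcp_pos: [613.2, -138.9, 78.9]
tool_rot: [0.38, 0.596, -0.379, 0.597]
force: [0.3, -0.5, 0.3]
width: -0.2
```

>>> {"method": "send_rows", "body": {"increments": [[0,0,-0.5,0,0,0,0],[0,0,-0.5,0,0,0,0],[0,0,0,0,0,0,0],[0,0,0,0,0,0,0]]}}

```text
time: 4.32
tcp_pos: [608.8, -130.5, 77.7]
tool_rot: [0.38, 0.596, -0.38, 0.597]
force: [1.3, -1.4, 1.4]
width: -0.1
```

```bash
python3 -c "
from h import *
to(0,-78,78)"
```

```text
t 4.3167 local 0.1 -103.2 77.7 F gx,g,z [ 0.6 -1.8  1.4] w -0.1 q [-0.21  0.53  0.03  1.07 -0.    0.92]
delta cm tool [-0.03 -0.01 -2.53]
```

>>> {"method": "send_rows", "body": {"increments": [[0,0,-0.5,0,0,0,0],[0,0,-0.5,0,0,0,0],[0,0,-0.5,0,0,0,0],[0,0,-0.3,0,0,0,0],[0,0,0,0,0,0,0],[0,0,0,0,0,0,0]]}}

```text
time: 4.82
tcp_pos: [601.3, -114.6, 77.6]
tool_rot: [0.38, 0.596, -0.38, 0.597]
force: [2.8, -4.1, 2.2]
width: -0.2
```

>>> {"method": "send_rows", "body": {"increments": [[0,0,-0.4,0,0,0,0],[0,0,-0.4,0,0,0,0],[0,0,0,0,0,0,0],[0,0,0,0,0,0,0]]}}

```text
time: 5.15
tcp_pos: [597.9, -107.4, 77.5]
tool_rot: [0.38, 0.596, -0.38, 0.597]
force: [2.3, -4.4, 3.0]
width: 0.2
```

```bash
python3 -c "
from h import *
to(0,-76,78)
c=env.camera('scene');f=c['frame'][190:300,200:340,::-1];cv2.imwrite('pics/s2.png',cv2.resize(f,None,fx=5,fy=5))"
```

```text
t 5.15 local 0.0 -77.7 77.5 F gx,g,z [ 0.3 -5.   3. ] w 0.2 q [-0.18  0.5  -0.02  1.05 -0.    0.96]
delta cm tool [-0.05 -0.   -0.17]
```

View pics/s2.png

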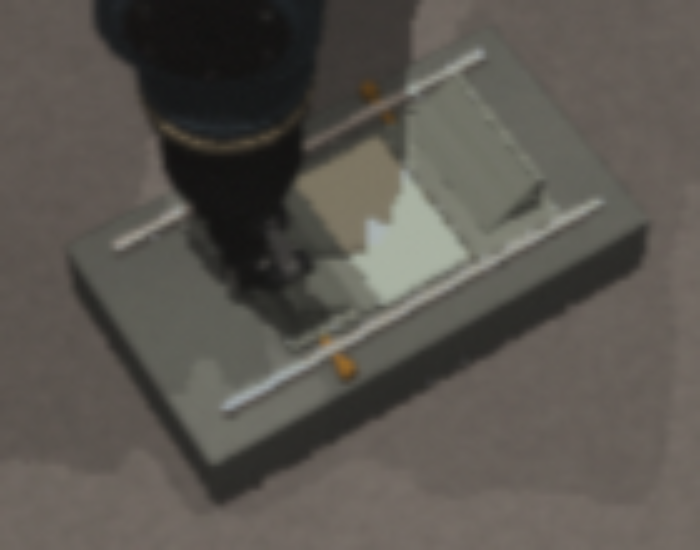

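The fingers at crop (265,265) have pushed the right blade inwards, and its near edge is now by the pin at (335,355). I'll push a little further, toward the end stop.

>>> {"method": "send_rows", "body": {"increments": [[0,0,-0.3,0,0,0,0],[0,0,0,0,0,0,0],[0,0,0,0,0,0,0]]}}

```text
time: 5.45
tcp_pos: [596.7, -104.8, 77.6]
tool_rot: [0.38, 0.596, -0.38, 0.597]
force: [3.4, -5.0, 3.8]
width: -0.1
```

>>> {"method": "send_rows", "body": {"increments": [[0,0,-0.2,0,0,0,0],[0,0,0,0,0,0,0],[0,0,0,0,0,0,0]]}}

```text
time: 5.7
tcp_pos: [595.9, -103.1, 77.6]
tool_rot: [0.38, 0.596, -0.38, 0.597]
force: [2.9, -4.7, 3.8]
width: 0.2
```

>>> {"method": "send_rows", "body": {"increments": [[0,0,0.5,0,0,0,0],[0,0,1.0,0,0,0,0],[0,0,1.5,0,0,0,0],[0,0,1.5,0,0,0,0],[0,0,1.0,0,0,0,0],[-3,0,0,0,0,0,0],[-3,0,0,0,0,0,0],[-3,0,0,0,0,0,0]]}}

```text
time: 6.37
tcp_pos: [618.0, -152.8, 167.7]
tool_rot: [0.38, 0.597, -0.38, 0.596]
force: [0.0, -0.4, 0.9]
width: -0.1
```

```bash
cat >> h.py <<'E'
def lips():
    for n in("top","scene"):
        A=pts(env.camera(n));d=A-C;lx=d@gx;ly=d@g
        for s in(1,-1):
            h=(abs(lx)<47)&(s*ly>30)&(s*ly<105)&(A[...,2]>86)&(A[...,2]<101)
            print(n,s,h.sum(),np.percentile(ly[h],[2,50,98]).round(1) if h.sum() else "")
E
python3 -c "
from h import *
to(0,135,175);lips()"
```

```text
t 6.3667 local -1.0 -127.4 167.7 F gx,g,z [-0.1 -0.4  0.9] w -0.1 q [-0.24  0.52  0.25  1.3   0.    0.89]
delta cm tool [ -0.69   0.09 -26.24]
top 1 232 [81.  90.7 97.6]
top -1 148 [-76.3 -68.8 -57.5]
scene 1 168 [78.7 91.4 99.3]
scene -1 137 [-75.8 -68.9 -56.5]
```

The right lip now reads about -76, which is 21.6 mm of travel, so that blade is latched. Now the left one.

>>> {"method": "send_rows", "body": {"increments": [[0,0,-3.3,0,0,0,0],[0,0,-3.3,0,0,0,0],[0,0,-3.3,0,0,0,0],[0,0,-3.3,0,0,0,0],[0,0,-3.3,0,0,0,0],[0,0,-3.3,0,0,0,0],[0,0,-3.3,0,0,0,0],[0,0,-3.3,0,0,0,0]]}}

```text
time: 7.13
tcp_pos: [505.9, 87.8, 166.7]
tool_rot: [0.38, 0.597, -0.38, 0.596]
force: [0.7, 0.5, 1.2]
width: 0.1
```

>>> {"method": "send_rows", "body": {"increments": [[0,0,0,0,0,0,0],[0,0,0,0,0,0,0]]}}

```text
time: 7.3
tcp_pos: [506.3, 87.8, 166.9]
tool_rot: [0.379, 0.597, -0.379, 0.597]
force: [-0.4, -0.2, -0.7]
width: -0.0
```

```bash
python3 -c "
from h import *
to(0,135,78)"
```

```text
t 7.3 local -0.4 137.9 166.9 F gx,g,z [-0.4 -0.1 -0.7] w -0.0 q [ 0.17  0.26 -0.13  1.18  0.    1.3 ]
delta cm tool [8.89 0.05 0.3 ]
```

>>> {"method": "send_rows", "body": {"increments": [[3,0,0,0,0,0,0],[3,0,0,0,0,0,0],[2,0,0,0,0,0,0],[0.9,0,0,0,0,0,0],[0,0,0,0,0,0,0],[0,0,1.2,0,0,0,0],[0,0,1.2,0,0,0,0],[0,0,0,0,0,0,0]]}}

```text
time: 7.97
tcp_pos: [519.0, 63.1, 79.6]
tool_rot: [0.381, 0.596, -0.38, 0.597]
force: [0.4, 0.2, -0.2]
width: 0.2
```

>>> {"method": "send_rows", "body": {"increments": [[0,0,0.5,0,0,0,0],[0,0,0.5,0,0,0,0],[0,0,0.5,0,0,0,0],[0,0,0.5,0,0,0,0],[0,0,0.5,0,0,0,0],[0,0,0.5,0,0,0,0],[0,0,0,0,0,0,0],[0,0,0,0,0,0,0]]}}

```text
time: 8.63
tcp_pos: [530.3, 38.0, 78.9]
tool_rot: [0.38, 0.596, -0.379, 0.597]
force: [-1.2, 4.9, 3.3]
width: -0.0
```

```bash
python3 -c "
from h import *
to(0,73,78)"
```

```text
t 8.6333 local 0.3 82.6 78.9 F gx,g,z [1.  5.  3.3] w -0.0 q [ 0.07  0.35 -0.24  0.98  0.    1.21]
delta cm tool [ 0.09 -0.03  0.96]
```

>>> {"method": "send_rows", "body": {"increments": [[0,0,0.4,0,0,0,0],[0,0,0.4,0,0,0,0],[0,0,0.2,0,0,0,0],[0,0,0,0,0,0,0],[0,0,0,0,0,0,0]]}}

```text
time: 9.05
tcp_pos: [533.9, 30.1, 78.9]
tool_rot: [0.38, 0.597, -0.379, 0.596]
force: [-3.7, 11.4, 8.6]
width: 0.1
```

>>> {"method": "send_rows", "body": {"increments": [[0,0,-0.5,0,0,0,0],[0,0,-1.0,0,0,0,0],[0,0,-1.5,0,0,0,0],[0,0,-1.5,0,0,0,0],[0,0,-1.2,0,0,0,0],[-3,0,0,0,0,0,0],[-3,0,0,0,0,0,0],[-3,0,0,0,0,0,0]]}}

```text
time: 9.72
tcp_pos: [509.0, 81.0, 169.3]
tool_rot: [0.379, 0.597, -0.38, 0.597]
force: [0.1, -0.3, -0.3]
width: -0.2
```

>>> {"method": "send_rows", "body": {"increments": [[-3,0,0,0,0,0,0],[-2,0,0,0,0,0,0],[0,0,0,0,0,0,0],[0,0,0,0,0,0,0]]}}

```text
time: 10.05
tcp_pos: [510.3, 80.8, 219.1]
tool_rot: [0.38, 0.596, -0.379, 0.597]
force: [-0.3, 0.1, -0.7]
width: -0.1
```

```bash
python3 -c "
from h import *
st();lips();cv2.imwrite('pics/t3.png',env.camera('top')['frame'][:,:,::-1])"
```

```text
t 10.05 local 0.3 129.9 219.1 F gx,g,z [-0.3  0.2 -0.7] w -0.1 q [ 0.16  0.25 -0.02  1.3  -0.    1.29]
top 1 87 [56.7 68.4 76. ]
top -1 250 [-76.3 -69.2 -59. ]
scene 1 151 [57.9 70.5 78.1]
scene -1 141 [-75.8 -70.1 -59.3]
```

View pics/t3.png

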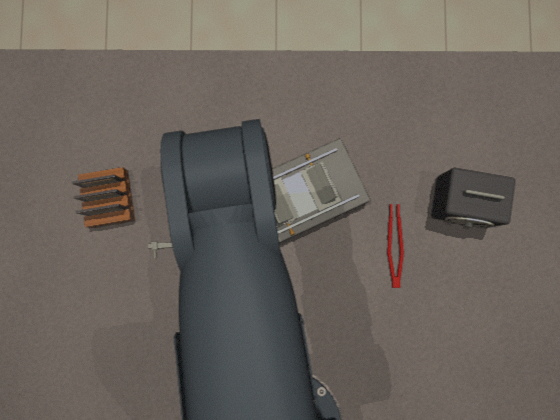

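The top view shows both blades moved in, with the tong (396,245), stand (103,198) and visible wrench end (152,246) where they were. Both lips measure about 21.5 mm of travel, and the arm is clear. I'll hand it in.

```bash
python3 -c "
from plant import env
print(env.sign_off())"
```

```text
the job is handed in; nothing more can be done
None
```

I set the gate to its narrow format and handed the job in at about 10 s of the 45 s allowed; sign-off gives no verdict. I pushed each blade in by its lip with the shut fingertips, about 78 mm above the counter, then let it spring back.

- **Blades:** In both cameras, both lips came back about 21 to 22 mm in from home, against the expected 21.5 mm. That agrees with both being latched. The top and scene views differ by up to about 2 mm on the left lip, which is within calibration.
- **Forces:** The wrist force I read while pushing stayed under about 15 N.
- **Bystanders:** In the last top picture the tong, the stand with its carriers and the visible end of the wrench were where they started. The arm hid the rest of the wrench, and I judged this by eye. It never came near any of them at low height.
- **Final state:** The arm was clear of everything, about 219 mm up, with the measured force near zero.

No check failed.

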